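# Push the stuck plug out of the pipe sleeve

### The job

A rubber plug is stuck in the short steel pipe sleeve on the stand. Pick up the wooden push rod by its block handle and use the dowel to push the plug right through the sleeve, out of the end over the grey tray, so that it drops into the tray; do not touch the plug with the gripper. Then draw the rod out, lay it flat on the worktop clear of the stand and tray and let go, leaving the caps, tape roll and teaspoon where they are.

Things in the scene. Friction and masses are not known exactly. Their poses are not given: they have to be found in the camera images.
- sleeve (a point): Middle of the sleeve's axis, 65 mm above the worktop. The sleeve is a level steel pipe, 80 mm long, 40 mm outside, 30 mm bore, open at both ends. x points along it towards the tray (the way the plug must go, roughly to the robot's left), z up. A sprung shoe in the roof of the bore, within 16 mm of mid-length, jams the plug: about 5 to 12 N slide it. With the plug gone it hangs 4 mm into the bore.
- stand: Fixed grey stand that carries the sleeve; origin under the sleeve's middle, on the worktop, axes as sleeve. Foot plate 44 mm (x) x 100 mm (y) x 12 mm. A collar 47 mm across holds the sleeve at mid-length; a small boss and steel stem on top reach up to about 112 mm above the worktop.
- plug: The black rubber plug itself; origin at the centre of one end face, z along the cylinder towards the other end.
- rod: The push rod itself; origin at the centre of the handle's underside, axes as rod_grip.
- sleeve_near (a point): Centre of the sleeve's mouth away from the tray, where the dowel goes in (40 mm from the middle). Same axes as sleeve.
- sleeve_far (a point): Centre of the sleeve's mouth over the tray, where the plug must come out (40 mm from the middle). Same axes as sleeve.
- plug_center (a point): Centre of the black rubber plug, a cylinder 28 mm in diameter and 30 mm long with chamfered ends, 60 g, wholly inside the sleeve at the start, its centre 0 to 12 mm short of mid-length (towards the near mouth). Its z axis lies along the cylinder.
- tray: Open grey plastic tray, fixed to the worktop, 110 mm (x, along the sleeve) x 100 mm (y) x 24 mm high, walls and floor 5 mm thick; origin at the centre of its underside. One end lies under the sleeve's far mouth.
- rod_grip (a point): Centre of the push rod's wooden block handle, 80 mm (x) x 28 x 28 mm. x points along the rod to the dowel's tip. The dowel, 14 mm in diameter, sticks out 120 mm from the handle's front face on the same axis. The rod lies on a flat side of the handle on the worktop, so that this point is 14 mm above it; about 100 g, centre of mass 23 mm ahead of this point.
- rod_tip (a point): Centre of the free end of the push rod's dowel, 160 mm ahead of the handle's centre. Same axes as rod_grip.
- tape_center (a point): Centre of a bystander: small white tape roll lying flat, 52 mm across, 15 mm high.
- cap_center (a point): Centre of a bystander: black bottle cap, 57 mm across, 24 mm high.
- big_cap_center (a point): Centre of a bystander: grey bottle cap, 69 mm across, 24 mm high.
- spoon_center (a point): Centre of a bystander: steel teaspoon, 132 mm (x) x 26 mm x 9 mm, lying flat.

How it is judged (in metres and radians):
On the way, in this order (a step that is already met when the one before it is completed fails the run):
1. The dowel's tip is inside the sleeve, from the near mouth, pressing on the plug (x of rod_tip in the frame of sleeve between -0.04 and 0.04 m and y of rod_tip in the frame of sleeve between -0.015 and 0.015 m and z of rod_tip in the frame of sleeve between -0.015 and 0.015 m and x of rod_grip in the frame of sleeve below -0.06 m and contact force between rod and plug above 0.5 N), for 0.05 s.
2. The plug lies in the tray (x of plug_center in the frame of tray between -0.05 and 0.05 m and y of plug_center in the frame of tray between -0.045 and 0.045 m and z of plug_center in the frame of tray below 0.034 m), for 0.2 s.
At the end, for the whole second after the job is handed in: The plug lies at rest in the tray (centre within the walls and under 34 mm above the tray's underside), and the rod lies still and flat on the worktop (handle centre 5 to 22 mm up, tip under 28 mm up), touching neither stand nor tray (all of step 2 and linear speed of each of plug, rod below 0.03 m/s and height (world z) of rod_grip between 0.005 and 0.022 m and height (world z) of rod_tip between 0 and 0.028 m and contact force between rod and stand below 0.1 N and contact force between rod and tray below 0.1 N).
It fails at once if The gripper touches the plug (contact force between the fingers and plug above 0.5 N).
It fails at once if The tape roll is moved more than 30 mm (distance of tape_center from where it was at the start of the episode above 0.03 m).
It fails at once if The black cap is moved more than 30 mm (distance of cap_center from where it was at the start of the episode above 0.03 m).
It fails at once if The grey cap is moved more than 30 mm (distance of big_cap_center from where it was at the start of the episode above 0.03 m).
It fails at once if The teaspoon is moved more than 30 mm (distance of spoon_center from where it was at the start of the episode above 0.03 m).
It also fails if it takes over 48 s, if anything falls off the work surface, if the arm or the gripper's body presses on something with over 40 N, if the wrist force passes 120 N, or if a joint passes its speed limit or range.

### The arm

A 6-joint arm with a two-finger parallel gripper is mounted at the origin on a cart in front of the work surface, level with it; the furniture and walls round the work are solid. World frame = base frame: x ahead of the robot, y to its left, z up, the work surface at z = 0. Lengths are in mm, angles in degrees, forces in N, time in s.
With the tool pointing down it reaches from about 300 to 850 mm from the base axis. Payload 4.2 kg.
Tool frame: the origin (TCP) lies at the very end of the fingers, on their centre line; the grasp point (between the pads) lies 19 mm behind it (env.grip_depth is the distance from the TCP to the grasp point, in mm); z points along the fingers, y is the line along which they close (so a half turn about z gives the same grasp; the last joint's range is limited). The gripper opens to 91 mm and grips with 3 to 60 N. Pads are 32 mm wide; open, the fingers measure 118 mm over their backs; the gripper's body (76 mm by 178 mm) begins 60 mm behind the grasp point.
Start: joints at [-68.698, 18.312, 89.639, -0, 72.044, -1.146], TCP at [219.57, -531.444, 213.976] pointing down, gripper open.
Joint ranges: [-177.97, 177.97], [-48.28, 115.42], [12.27, 149.76], [-77.06, 257.06], [2.81, 150.46], [-146.56, 146.56]. Speed limits (degrees/s): [147.25, 147.25, 180, 180, 180, 180].

### API

Orientations are given as [roll, pitch, yaw] about the fixed x, y, z axes, in that order (R = Rz(yaw) Ry(pitch) Rx(roll)).
In Python, from workcell import env, cams gives the robot as it stands.
- The arm moves only by the tool apply_moves, never from a script. Its argument "deltas" is a list of rows, each a list of 5 numbers: the shift along the tool's x, y, z in m, then the turn about the tool's z in rad, then the opening, from -1 (shut) to 1 (fully open), so that 0 is half open. In form: [[tx, ty, tz, roll, gripper], ...]. A call has 1 to 5 rows; each row is the pose to reach, as a shift and turn from the pose commanded when the call began, along the tool's axes at that moment; what a row does not reach only later rows make up. A row lasts 1/10 s, in which the tool goes at most 50 mm and 8.59 degrees, less where a joint would pass 70% of its speed; a pose out of reach is approached as far as the arm can. A call with a gripper value outside its range is refused whole. The fingers move at their own pace and stop on an object; "grip_force" is the grip in N (left out, the last holds). Time passes only in rows, so rows that repeat a pose let the fingers close. It gives the time, the measured TCP pose, the force, the opening and the grip force at its end, in the units of the state.
- env.state(): the state, without advancing time (a new reading comes with each control period).
- cams.grab_frame(name): name is "side" or "top"; returns the picture (400x640x3 uint8, blue, green, red); there is no depth.
- cams.get_calibration(name): a dict with "mtx" (3x3 intrinsics, pixels), "k1" (the pictures are not rectified: a ray, as slopes to the right and down, at radius r is drawn at 1 + k1 r^2 times it, then the intrinsics apply), "eye" and "attitude" of the camera in the world. Camera axes: x right, y down, z forward; pixel columns grow to the right and rows downward; lengths in mm; the calibration is good to about 2 mm. A picture is of the moment at which its call begins. get_calibration takes no time and is no camera call.
- env.job_done(): hands the job in; it is judged then, once.
The state is a dict: "time_s": time; "qpos": joint angles; "qvel": joint speeds; "effort": joint torques, N m; "ee_pos": TCP position; "ee_rot": TCP orientation; "force": force on the tool from outside, world axes, zero at the start; "torque": the same for the moment, N m; "gripper_width": finger opening in mm; "gripper_force": force on a finger pad.
Only numpy, scipy, OpenCV 4.12 (cv2) and the standard library are available. Lean on these libraries where they do the work, as an engineer would, in place of code of your own. Each camera call takes 0.05 s, during which the arm holds its last target. There are 200 camera calls.

## Working session

There is one attempt and no reset: what is moved stays moved. The work goes in short steps, Python scripts to look and compute and a tool call to move; the robot and the scene stay as the last step left them, time stands still between calls to the robot, and variables do not carry over. Pictures are saved under pics/ and viewed, at most 10 in all, crops included, and the job is handed in when it is done.

Besides the shell and the picture viewer there is one more tool, called after "Request:" by a JSON object that holds its "fn" and its "kwargs", one argument or row to a line. apply_moves: Moves the arm, as the interface text tells. Its arguments: {"type":"object","properties":{"deltas":{"type":"array"},"grip_force":{"type":"number"}},"required":["deltas"]}

```bash
mkdir -p pics
python3 - <<'E'
from workcell import env, cams
import cv2
for n in("side","top"):
    cv2.imwrite(f"pics/{n}0.png",cams.grab_frame(n)); print(n,cams.get_calibration(n))
print(env.state())
E
```

```text
side {'mtx': array([[460.69645861,   0.        , 317.98425922],
       [  0.        , 460.69645861, 198.4441566 ],
       [  0.        ,   0.        ,   1.        ]]), 'k1': -0.04222704936100064, 'eye': array([ 289.33021667, 1297.63777941, 1039.57615967]), 'attitude': array([-125.09289424,    0.85241603, -171.92316626])}
top {'mtx': array([[489.98836814,   0.        , 310.98329182],
       [  0.        , 489.98836814, 200.55282467],
       [  0.        ,   0.        ,   1.        ]]), 'k1': -0.01622829770241752, 'eye': array([ 283.32866139,  -48.3910857 , 1497.66819168]), 'attitude': array([-1.70506419e+02,  8.36742304e-02, -8.90398128e+01])}
{'time_s': 0.1, 'qpos': array([-6.86985885e+01,  1.83468618e+01,  8.96972401e+01,  5.53703735e-05,
        7.20426795e+01, -1.14658276e+00]), 'qvel': array([-0.02867614, -0.04530858, -0.14662999,  0.03483854,  0.10215688,
       -0.03598288]), 'effort': array([ 5.94576086e-04, -4.13331485e+01, -2.32509577e+01,  7.30099319e-02,
        4.22297814e-02, -4.49330071e-05]), 'ee_pos': array([ 219.40018005, -531.03402477,  213.23027673]), 'ee_rot': array([-1.79913237e+02, -1.78915949e-03,  2.24479758e+01]), 'force': array([-0.45268005, -0.63820486, -0.63332176]), 'torque': array([-0.03340978, -0.0289746 ,  0.01407791]), 'gripper_force': 0.0, 'gripper_width': 91.40469880472337}
```

View pics/side0.png

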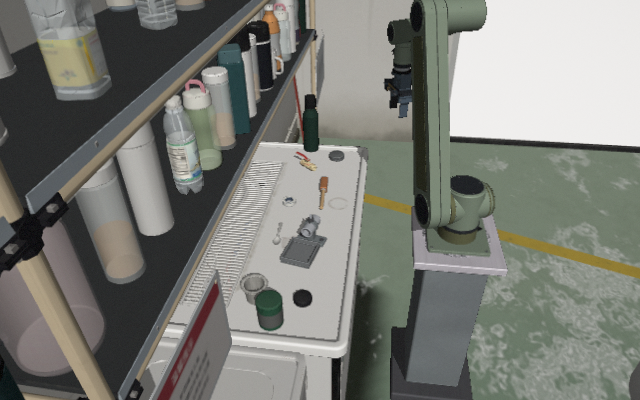

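View pics/top0.png

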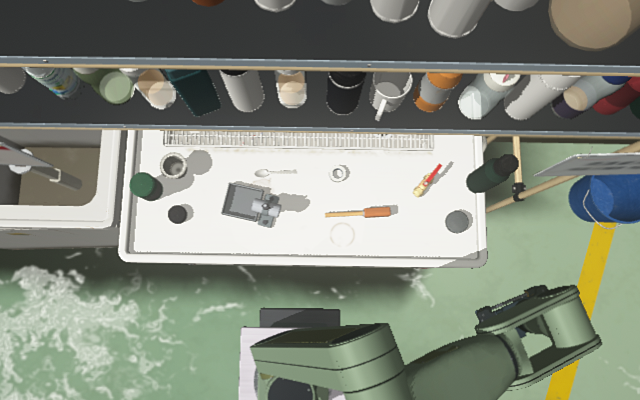

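Side view: rod at about (323,192), stand and sleeve (310,226), tray (302,250). Top view: rod handle (378,211) with the tip at (326,214), stand (267,208), tray (245,202), tape (339,173), spoon (275,172). I'll enlarge both next.

```bash
cat > h.py <<'E'
import numpy as np, cv2
from workcell import env, cams
from scipy.spatial.transform import Rotation as R
from scipy.optimize import least_squares
def cal(n):
    c=cams.get_calibration(n); return c, R.from_euler('xyz',c['attitude'],degrees=True).as_matrix()
def proj(n,P):
    c,A=cal(n); q=(np.atleast_2d(P)-c['eye'])@A; s=q[:,:2]/q[:,2:]
    s=s*(1+c['k1']*(s**2).sum(1,keepdims=True)); return s*c['mtx'][0,0]+c['mtx'][:2,2]
def atz(n,uv,z):
    c,A=cal(n); d=(np.array(uv,float)-c['mtx'][:2,2])/c['mtx'][0,0]; s=d.copy()
    for _ in range(5): s=d/(1+c['k1']*(s@s))
    r=A@np.r_[s,1]; return c['eye']+r*(z-c['eye'][2])/r[2]
def tri(us,ut):
    f=lambda p: np.r_[proj('side',p)[0]-us,proj('top',p)[0]-ut]
    r=least_squares(f,[450,0,30]); return r.x, r.fun
E
python3 - <<'E'
import cv2
t=cv2.imread('pics/top0.png')[150:250,210:410]; s=cv2.imread('pics/side0.png')[165:275,265:355]
cv2.imwrite('pics/t1.png',cv2.resize(t,None,fx=4,fy=4,interpolation=cv2.INTER_CUBIC))
cv2.imwrite('pics/s1.png',cv2.resize(s,None,fx=5,fy=5,interpolation=cv2.INTER_CUBIC))
E
```

```text
(no output)
```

View pics/t1.png

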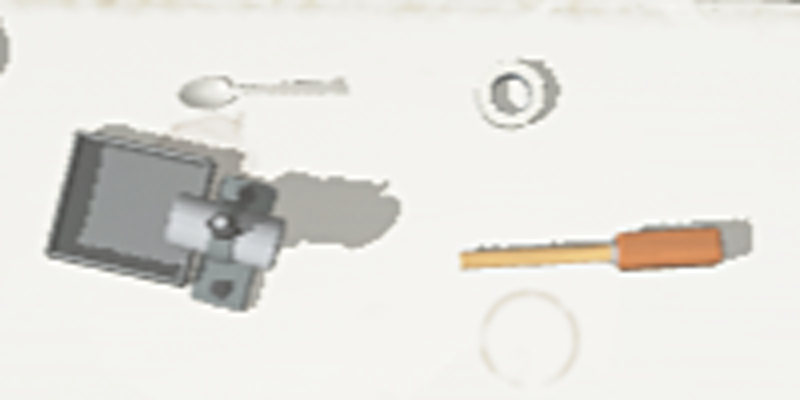

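View pics/s1.png

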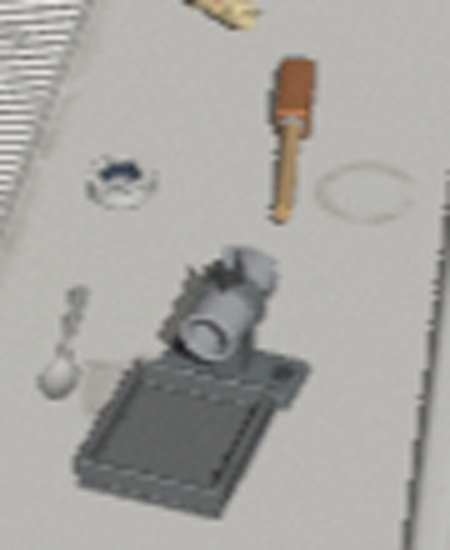

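t1.png shows the handle spanning (618–722, ~249), dowel tip (460,259), sleeve near end (280,245), far end (170,222), and tray rim corners (80,133), (213,158), (187,287), (48,256). s1.png shows the far mouth centre (205,339), rod tip (281,216) and handle (295,97). Now I'll triangulate these.

```bash
cat >> h.py <<'E'
T=lambda u,v:np.array([(u+.5)/4-.5+210,(v+.5)/4-.5+150])
S=lambda u,v:np.array([(u+.5)/5-.5+265,(v+.5)/5-.5+165])
E
python3 - <<'E'
from h import *
np.set_printoptions(precision=1,suppress=True)
print('tip',*tri(S(281,214),T(461,259)),atz('top',T(461,259),14))
for k,u in dict(rear_top=(721,247),front_top=(617,251)).items(): print(k,atz('top',T(*u),28),atz('top',T(*u),14))
print('rear/top side',atz('side',S(297,60),28),'front',atz('side',S(291,122),28))
print('far',*tri(S(205,339),T(170,222)),atz('top',T(170,222),65),atz('side',S(205,339),65))
print('near',atz('top',T(280,245),65))
c=[atz('top',T(*u),24) for u in((80,133),(213,158),(187,287),(48,256))]
print(*c, 'ctr',np.mean(c,0)); 
for a,b in((0,1),(3,2),(0,3),(1,2)): d=c[b]-c[a]; print(np.linalg.norm(d),np.degrees(np.arctan2(d[1],d[0])))
c=[atz('side',S(*u),24) for u in((76,465),(219,495))];print('side tray corners',*c)
for k,u in dict(tape=(513,93),spoonL=(180,93),spoonR=(348,86)).items(): print(k,atz('top',T(*u),8))
E
```

```text
tip [489.4 -85.1  16.5] [ 0.2  0.  -0.  -0.2] [489.3 -85.2  14. ]
rear_top [ 499.7 -281.7   28. ] [ 501.8 -284.    14. ]
front_top [ 495.4 -202.9   28. ] [ 497.4 -204.4   14. ]
rear/top side [ 503.9 -282.8   28. ] front [ 496.8 -192.1   28. ]
far [508.  131.4  69.1] [ 0.9  0.2 -0.  -0.8] [506.2 131.7  65. ] [511.9 126.1  65. ]
near [490.4  49.8  65. ]
[580.6 208.6  24. ] [562.7 105.8  24. ] [463.  122.2  24. ] [485.  228.7  24. ] ctr [522.8 166.3  24. ]
104.30754177415136 -99.85355109355261
108.7019038143437 -101.63505779983232
97.73253392772934 168.1189805032193
101.05456049329423 170.6477659045774
side tray corners [583.7 214.6  24. ] [486.9 230.8  24. ]
tape [ 621.1 -124.3    8. ]
spoonL [616.8 134.9   8. ]
spoonR [624.5   4.2   8. ]
```

```bash
cat > ov.py <<'E'
from h import *
def rz(a): return R.from_euler('z',a,degrees=True).as_matrix()
def circ(x,r,z0): a=np.linspace(0,2*np.pi,41); return np.c_[0*a+x,r*np.cos(a),z0+r*np.sin(a)]
def sleeve(x,y,a):
    f=np.array([[22,50,12],[22,-50,12],[-22,-50,12],[-22,50,12],[22,50,12]],float)
    L=[circ(40,20,65),circ(-40,20,65),circ(40,15,65),f,np.array([[0,0,65],[0,0,112]])]
    return [l@rz(a).T+[x,y,0] for l in L]
def tray(x,y,a):
    f=np.array([[55,50,24],[55,-50,24],[-55,-50,24],[-55,50,24],[55,50,24]],float); return [f@rz(a).T+[x,y,0]]
def rod(x,y,a):
    L=[np.array([[40,14,28],[40,-14,28],[-40,-14,28],[-40,14,28],[40,14,28]],float),circ(160,7,14)]
    return [l@rz(a).T+[x,y,0] for l in L]
def draw(img,n,crop,k,lines,cols):
    y0,y1,x0,x1=crop; o=cv2.resize(img[y0:y1,x0:x1],None,fx=k,fy=k,interpolation=cv2.INTER_CUBIC)
    for ls,c in zip(lines,cols):
        for l in ls:
            p=(proj(n,l)-[x0,y0]+.5)*k-.5
            cv2.polylines(o,[np.int32(np.round(p*16))],False,c,1,cv2.LINE_AA,4)
    return o
E
python3 - <<'E'
from ov import *
st=(498.3,90.7,79.2);tr=(522.8,166.3,79.2);ro=(499.4,-244,93.5)
ls=[sleeve(*st),tray(*tr),rod(*ro)];c=[(0,0,255),(0,200,0),(255,0,0)]
t=cv2.imread('pics/top0.png');s=cv2.imread('pics/side0.png')
a=draw(t,'top',(180,230,218,283),6,ls,c);b=draw(s,'side',(210,272,275,330),6,ls,c);d=draw(t,'top',(195,228,318,398),5,ls,c)
o=np.zeros((580,760,3),np.uint8);o[:300,:390]=a;o[:372,400:730]=b;o[400:565,:400]=d
cv2.imwrite('pics/o1.png',o)
E
```

```text
(no output)
```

View pics/o1.png

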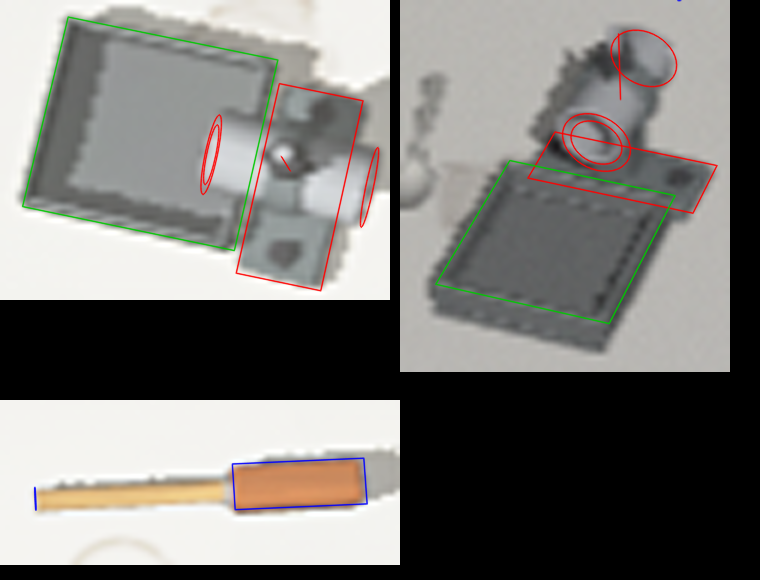

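The overlay fits within about 1 px, with a small offset in the side view: stand (499.5, 91) yaw 79.2°, rod centre (499, -244) yaw 93.3°. Next I compute the approach move.

```bash
cat > go.py <<'E'
from h import *
import sys
def go(x,y,z,yaw):
    s=env.state(); p,r=s['ee_pos'],s['ee_rot']; A=R.from_euler('xyz',r,degrees=True).as_matrix()
    d=A.T@(np.array([x,y,z])-p); t=-(yaw-r[2]); print('t',round(s['time_s'],2),'pos',p.round(1),r.round(1),'delta m',(d/1000).round(4),'roll',round(np.radians(t),3),'w',round(s['gripper_width'],1),'F',s['force'].round(1))
if __name__=='__main__': go(*map(float,sys.argv[1:]))
E
python3 go.py 498.4 -234 120 93.3
```

```text
t 0.1 pos [ 219.4 -531.   213.2] [-179.9   -0.    22.4] delta m [ 0.3713 -0.1679  0.0935] roll -1.237 w 91.4 F [-0.5 -0.6 -0.6]
```

Request:
{"fn": "apply_moves", "kwargs": {
  "deltas": [
    [0.371,-0.168,0.093,-1.237,1],
    [0.371,-0.168,0.093,-1.237,1],
    [0.371,-0.168,0.093,-1.237,1],
    [0.371,-0.168,0.093,-1.237,1],
    [0.371,-0.168,0.093,-1.237,1]
  ],
  "grip_force": 40
}}

```text
time_s: 0.6
ee_pos: [387.2, -352.1, 157.6]
ee_rot: [-180.0, -0.0, 65.7]
force: [0.8, -1.4, -0.6]
gripper_width: 91.2
gripper_force: 0.0
```

```bash
python3 go.py 498.4 -234 120 93.3
```

```text
t 0.6 pos [ 387.2 -352.1  157.6] [-180.    -0.    65.7] delta m [0.1533 0.0529 0.0376] roll -0.481 w 91.2 F [ 0.8 -1.4 -0.6]
```

Request:
{"fn": "apply_moves", "kwargs": {
  "deltas": [
    [0.153,0.053,0.038,-0.481,1],
    [0.153,0.053,0.038,-0.481,1],
    [0.153,0.053,0.038,-0.481,1],
    [0.153,0.053,0.038,-0.481,1],
    [0.153,0.053,0.038,-0.481,1]
  ]
}}

```text
time_s: 1.1
ee_pos: [498.8, -234.9, 119.3]
ee_rot: [-179.9, -0.0, 93.1]
force: [-0.0, -1.3, 0.1]
gripper_width: 91.7
gripper_force: 0.0
```

```bash
python3 go.py 498.4 -234 50 93.3
```

```text
t 1.1 pos [ 498.8 -234.9  119.3] [-179.9   -0.    93.1] delta m [ 0.0009 -0.0003  0.0693] roll -0.003 w 91.7 F [-0.  -1.3  0.1]
```

Request:
{"fn": "apply_moves", "kwargs": {
  "deltas": [
    [0.001,0,0.045,0,1],
    [0.001,0,0.085,0,1],
    [0.001,0,0.105,0,1],
    [0.001,0,0.115,0,1],
    [0.001,0,0.115,0,1]
  ]
}}

```text
time_s: 1.6
ee_pos: [496.9, -236.6, 4.6]
ee_rot: [-179.9, -0.0, 92.9]
force: [0.7, 0.1, -0.2]
gripper_width: 91.3
gripper_force: 0.0
```

Request:
{"fn": "apply_moves", "kwargs": {
  "deltas": [
    [0,0,0,0,-1],
    [0,0,0,0,-1],
    [0,0,0,0,-1],
    [0,0,0,0,-1],
    [0,0,0,0,-1]
  ]
}}

```text
time_s: 2.1
ee_pos: [498.4, -235.7, 5.8]
ee_rot: [180.0, 0.0, 93.0]
force: [-0.5, 0.3, 0.2]
gripper_width: 54.1
gripper_force: 0.0
```

Request:
{"fn": "apply_moves", "kwargs": {
  "deltas": [
    [0,0,0,0,-1],
    [0,0,0,0,-1],
    [0,0,0,0,-1],
    [0,0,0,0,-1],
    [0,0,0,0,-1]
  ]
}}

```text
time_s: 2.6
ee_pos: [498.2, -235.7, 5.3]
ee_rot: [180.0, 0.0, 93.0]
force: [0.5, -0.7, -0.4]
gripper_width: 27.8
gripper_force: 39.9
```

Request:
{"fn": "apply_moves", "kwargs": {
  "deltas": [
    [0,0,-0.025,0,-1],
    [0,0,-0.051,0,-1],
    [0,0,-0.051,0.12,-1],
    [0,0,-0.051,0.24,-1],
    [0,0,-0.051,0.24,-1]
  ]
}}

```text
time_s: 3.1
ee_pos: [498.0, -235.6, 56.4]
ee_rot: [-180.0, 0.0, 79.2]
force: [-0.3, -0.5, -1.3]
gripper_width: 27.8
gripper_force: 39.9
```

```bash
python3 go.py 458.2 -125.8 56.5 79.2
```

```text
t 3.1 pos [ 498.  -235.6   56.4] [-180.     0.    79.2] delta m [ 0.1005 -0.0596 -0.0002] roll 0.001 w 27.8 F [-0.3 -0.5 -1.3]
```

Request:
{"fn": "apply_moves", "kwargs": {
  "deltas": [
    [0.035,-0.03,0,0,-1],
    [0.07,-0.055,0,0,-1],
    [0.1,-0.06,0,0,-1],
    [0.1,-0.06,0,0,-1],
    [0.1,-0.06,0,0,-1]
  ]
}}

```text
time_s: 3.6
ee_pos: [458.2, -126.0, 56.4]
ee_rot: [180.0, 0.0, 79.4]
force: [0.5, -0.3, 0.4]
gripper_width: 28.2
gripper_force: 39.9
```

```bash
python3 go.py 458.2 -125.8 56.5 79.2
python3 - <<'E'
from ov import *
t=cams.grab_frame('top');s=cams.grab_frame('side')
cv2.imwrite('pics/t2.png',t);cv2.imwrite('pics/s2.png',s)
L=np.array([[-220,0,65],[-40,0,65.]])@rz(79.2).T+[499.5,91,0]
ls=[sleeve(499.5,91,79.2),[L]];c=[(0,0,255),(255,0,0)]
a=draw(t,'top',(180,240,230,350),6,ls,c);b=draw(s,'side',(175,250,280,345),5,ls,c)
o=np.zeros((600,760,3),np.uint8);o[:360,:720]=a;bb=b[:239]
cv2.imwrite('pics/o2.png',a);cv2.imwrite('pics/o3.png',b)
E
```

```text
t 3.6 pos [ 458.2 -126.    56.4] [180.    0.   79.4] delta m [ 0.0002 -0.0001 -0.0001] roll 0.004 w 28.2 F [ 0.5 -0.3  0.4]
```

View pics/o2.png

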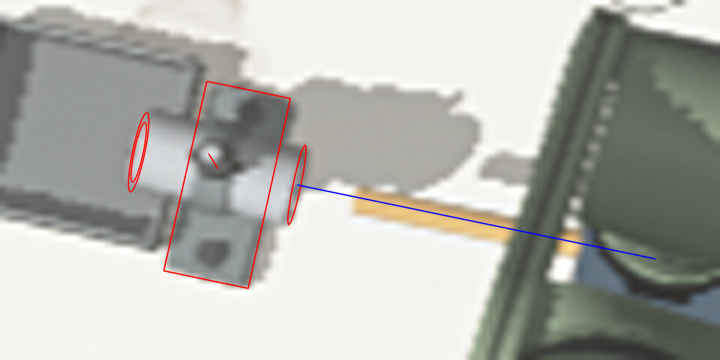

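View pics/o3.png

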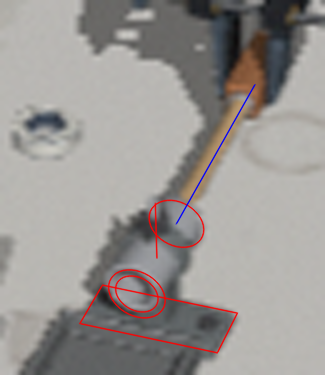

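Both views show the dowel aligned with the bore. In o2 the tip (356,202) is about 2 mm to the -x side of the axis line, while in o3 the offset matches the known calibration shift. I'll nudge it 1.5 mm and enter the mouth.

Request:
{"fn": "apply_moves", "kwargs": {
  "deltas": [
    [0,0.0015,0,0,-1],
    [0.01,0.0015,0,0,-1],
    [0.02,0.0015,0,0,-1],
    [0.03,0.0015,0,0,-1],
    [0.035,0.0015,0,0,-1]
  ]
}}

```text
time_s: 4.2
ee_pos: [466.0, -90.9, 56.2]
ee_rot: [-180.0, -0.0, 79.3]
force: [-0.2, -0.0, -0.3]
gripper_width: 27.8
gripper_force: 39.9
```

Request:
{"fn": "apply_moves", "kwargs": {
  "deltas": [
    [0.004,0,0,0,-1],
    [0.008,0,0,0,-1],
    [0.012,0,0,0,-1],
    [0.016,0,0,0,-1],
    [0.02,0,0,0,-1]
  ]
}}

```text
time_s: 4.7
ee_pos: [470.5, -74.3, 56.7]
ee_rot: [179.8, 0.2, 79.3]
force: [-0.1, -9.5, -0.9]
gripper_width: 27.6
gripper_force: 39.9
```

```bash
python3 go.py 458.2 -125.8 56.5 79.2
```

```text
t 4.7 pos [470.5 -74.3  56.7] [179.8   0.2  79.3] delta m [-0.0528 -0.0025  0.0004] roll 0.001 w 27.6 F [-0.1 -9.5 -0.9]
```

Contact at about 9.5 N with the tip near -17 mm, which is where the plug should be. I keep pushing.

Request:
{"fn": "apply_moves", "kwargs": {
  "deltas": [
    [0.005,0,0,0,-1],
    [0.01,0,0,0,-1],
    [0.015,0,0,0,-1],
    [0.02,0,0,0,-1],
    [0.025,0,0,0,-1]
  ]
}}

```text
time_s: 5.2
ee_pos: [475.4, -49.2, 56.6]
ee_rot: [179.8, 0.1, 79.2]
force: [0.9, -0.3, -2.0]
gripper_width: 28.0
gripper_force: 39.9
```

Request:
{"fn": "apply_moves", "kwargs": {
  "deltas": [
    [0.005,0,0,0,-1],
    [0.01,0,0,0,-1],
    [0.015,0,0,0,-1],
    [0.02,0,0,0,-1],
    [0.02,0,0,0,-1]
  ]
}}

```text
time_s: 5.7
ee_pos: [478.1, -27.5, 56.3]
ee_rot: [-180.0, -0.0, 79.3]
force: [-0.2, 0.3, -1.2]
gripper_width: 27.7
gripper_force: 39.9
```

Request:
{"fn": "apply_moves", "kwargs": {
  "deltas": [
    [0.005,0,0,0,-1],
    [0.01,0,0,0,-1],
    [0.015,0,0,0,-1],
    [0.018,0,0,0,-1],
    [0.018,0,0,0,-1]
  ]
}}

```text
time_s: 6.2
ee_pos: [481.5, -10.2, 56.3]
ee_rot: [180.0, 0.0, 79.3]
force: [-0.2, 0.0, 0.3]
gripper_width: 27.8
gripper_force: 39.9
```

```bash
python3 go.py 458.2 -125.8 56.5 79.2
python3 - <<'E'
from ov import *
t=cams.grab_frame('top');s=cams.grab_frame('side')
k=lambda i:cv2.resize(i,None,fx=6,fy=6,interpolation=cv2.INTER_CUBIC)
a=k(t[180:240,215:280]);b=k(s[210:275,275:330])
o=np.zeros((390,730,3),np.uint8);o[:360,:390]=a;o[:,400:]=b
cv2.imwrite('pics/o4.png',o)
E
```

```text
t 6.2 pos [481.5 -10.2  56.3] [180.    0.   79.3] delta m [-0.118  -0.0014 -0.0002] roll 0.001 w 27.8 F [-0.2  0.   0.3]
```

View pics/o4.png

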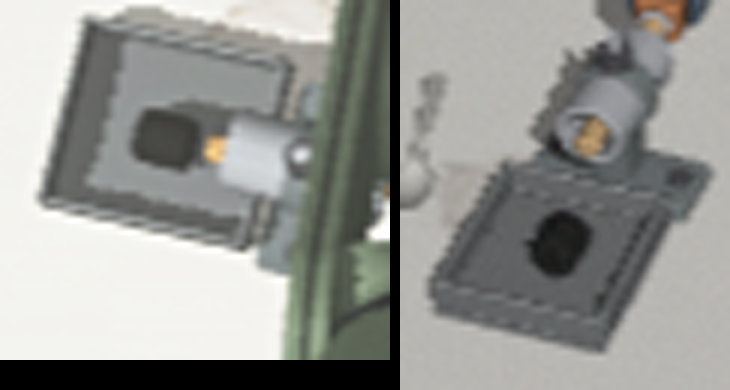

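The plug lies in the tray, at (165,138) in the top crop and (560,243) in the side crop, and the dowel tip pokes out of the far mouth. I'm drawing the rod out.

Request:
{"fn": "apply_moves", "kwargs": {
  "deltas": [
    [-0.02,0,0,0,-1],
    [-0.04,0,0,0,-1],
    [-0.06,0,0,0,-1],
    [-0.08,0,0,0,-1],
    [-0.1,0,0,0,-1]
  ]
}}

```text
time_s: 6.8
ee_pos: [462.5, -109.8, 56.3]
ee_rot: [180.0, 0.0, 79.2]
force: [0.1, -0.2, -2.1]
gripper_width: 27.8
gripper_force: 39.9
```

Request:
{"fn": "apply_moves", "kwargs": {
  "deltas": [
    [-0.02,0,0,0,-1],
    [-0.04,0,0,0,-1],
    [-0.08,0,0,0,-1],
    [-0.12,0,0,0,-1],
    [-0.12,0,0,0,-1]
  ]
}}

```text
time_s: 7.3
ee_pos: [440.2, -230.8, 56.5]
ee_rot: [179.9, 0.1, 79.0]
force: [0.7, 0.4, -0.9]
gripper_width: 27.6
gripper_force: 39.9
```

```bash
python3 go.py 495 -236 5.8 90
```

```text
t 7.3 pos [ 440.2 -230.8   56.5] [1.799e+02 1.000e-01 7.900e+01] delta m [0.0054 0.0547 0.0508] roll -0.193 w 27.6 F [ 0.7  0.4 -0.9]
```

This spot is clear of everything, so I'll lower the rod here and release it.

Request:
{"fn": "apply_moves", "kwargs": {
  "deltas": [
    [0,0,0.02,0,-1],
    [0,0,0.035,0,-1],
    [0,0,0.045,0,-1],
    [0,0,0.05,0,-1],
    [0,0,0.0505,0,-1]
  ]
}}

```text
time_s: 7.8
ee_pos: [440.5, -226.4, 5.6]
ee_rot: [-180.0, -0.0, 79.3]
force: [0.2, -0.3, -0.7]
gripper_width: 27.5
gripper_force: 40.0
```

Request:
{"fn": "apply_moves", "kwargs": {
  "deltas": [
    [0,0,0,0,-1],
    [0,0,0,0,0],
    [0,0,0,0,0.5],
    [0,0,0,0,0.8],
    [0,0,0,0,0.8]
  ]
}}

```text
time_s: 8.3
ee_pos: [440.5, -226.8, 6.0]
ee_rot: [180.0, 0.0, 79.2]
force: [0.5, -0.1, -0.9]
gripper_width: 56.8
gripper_force: 0.0
```

Request:
{"fn": "apply_moves", "kwargs": {
  "deltas": [
    [0,0,0,0,0.8],
    [0,0,0,0,0.8],
    [0,0,0,0,0.8],
    [0,0,0,0,0.8],
    [0,0,0,0,0.8]
  ]
}}

```text
time_s: 8.8
ee_pos: [440.3, -226.7, 5.8]
ee_rot: [180.0, 0.0, 79.2]
force: [-0.4, -0.4, -0.5]
gripper_width: 82.4
gripper_force: 0.0
```

Request:
{"fn": "apply_moves", "kwargs": {
  "deltas": [
    [0,0,-0.03,0,0.8],
    [0,0,-0.07,0,0.8],
    [0,0,-0.11,0,0.8],
    [0,0,-0.15,0,0.8],
    [0,0,-0.15,0,0.8]
  ]
}}

```text
time_s: 9.3
ee_pos: [443.6, -228.4, 161.2]
ee_rot: [179.3, 0.2, 79.2]
force: [0.9, 0.3, 0.2]
gripper_width: 81.8
gripper_force: 0.0
```

Run:
```python
from ov import *
t=cams.grab_frame('top');s=cams.grab_frame('side')
k=lambda i,f:cv2.resize(i,None,fx=f,fy=f,interpolation=cv2.INTER_CUBIC)
a=k(t[150:250,210:410],2);b=k(s[140:280,255:365],4)
o=np.zeros((560,790,3),np.uint8);o[:200,:400]=b[:0].sum() if 0 else a[:200,:400];o[:,:][:, 350:][:0]
o=np.zeros((560,860,3),np.uint8)[:, :800];o[:200,:350]=a[:,:350];o[:,355:795]=b
cv2.imwrite('pics/o5.png',o)
```

```text
(no output)
```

View pics/o5.png

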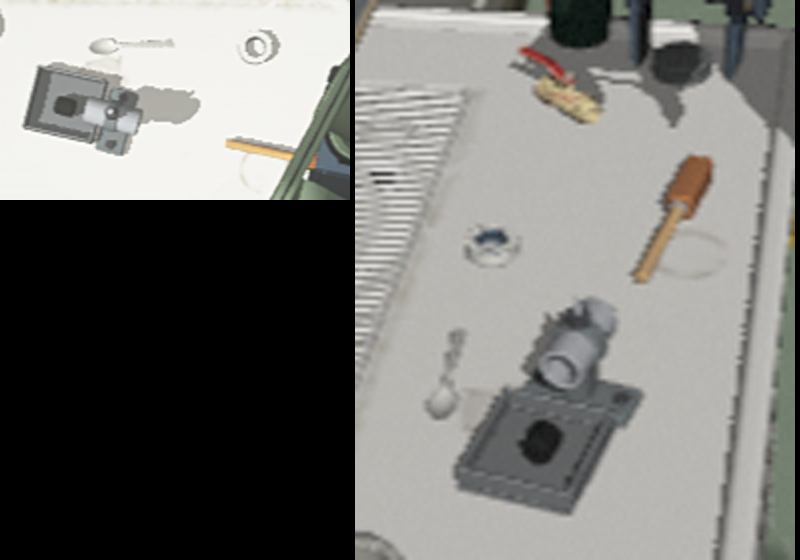

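The rod lies flat and released at (675,220), clear of the stand. The plug is in the tray at (543,440), and the tape roll, spoon and caps in view haven't moved. I'm handing in.

```bash
python3 -c "
from workcell import env
print(env.job_done())"
```

```text
the job is handed in; nothing more can be done
None
```

The plug was pushed through and lies in the tray, the rod is laid flat on the worktop clear of the stand and tray, and the job is handed in at about 9.4 s; no verdict was returned.

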